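# Rack the loaded soldering board

## Robot

A 6-joint arm with a two-finger parallel gripper is mounted at the origin on the work surface. World frame = base frame: x ahead of the robot, y to its left, z up, the work surface at z = 0. Lengths are in mm, angles in rad, forces in N, time in s.
With the tool pointing down it reaches from about 325 to 775 mm from the base axis. Payload 5.5 kg.
Tool frame: the origin (TCP) lies midway between the tips of the shut fingers; the grasp point (between the pads) lies 19 mm behind it; z points along the fingers, y is the line along which they close (so a half turn about z gives the same grasp; the last joint's range is limited). The gripper opens to 85 mm and grips with 20 to 120 N. Pads are 22 mm wide; open, the fingers measure 114 mm over their backs; the gripper's body (76 mm by 85 mm) begins 54 mm behind the grasp point. The pads swing forward as they close: fully open they stand 13 mm farther back than shut.
Start: joints at [-1.322, 0.091, 1.231, -0, 1.82, -0.057], TCP at [180.633, -572.178, 231.275] pointing down, gripper open.
Joint ranges: [-2.87, 2.87], [-0.86, 2.18], [0.17, 2.46], [-1.51, 4.65], [0.06, 2.69], [-2.65, 2.65]. Speed limits (rad/s): [2.57, 2.57, 3.01, 3.14, 3.14, 3.14].

## Interface

Orientations are given as a unit quaternion [w, x, y, z].
In Python, from station import manip, snapshot, calibration gives the robot as it stands. The module is installed in compiled form; this text tells all that it offers.
- The arm moves only by the tool jog_arm, never from a script. Its argument "motion" is a list of rows, each a list of 7 numbers: the turn, a rotation vector about the tool's x, y, z in degrees, then the shift along the tool's x, y, z in cm, then the opening, from 0 (shut) to 1 (fully open). In form: [[rx, ry, rz, tx, ty, tz, grip], ...]. A call has 1 to 5 rows; each row shifts and turns the commanded pose from where the row before left it, along the tool's axes as they then stand; what a row does not reach is not made up. A row lasts 1/12 s, in which the tool goes at most 41.7 mm and 7.16 degrees, less where a joint would pass 70% of its speed; a pose out of reach is approached as far as the arm can. A call is refused whole if a number of a shift passes 4.17 or a number of a turn 7.16, either way. A call with a gripper value outside its range is refused whole. The fingers move at their own pace and stop on an object; "force" is the grip in N (left out, the last holds). Time passes only in rows, so rows that do not move let the fingers close. It gives the time, the measured TCP pose, the force, the opening and the grip force at its end, in the units of the state.
- manip.read_state(): the state, without advancing time (a new reading comes with each control period).
- snapshot(name): name is "scene" or "top" or "wrist"; returns the picture (384x512x3 uint8, red, green, blue); there is no depth.
- calibration(name): a dict with "camera_matrix" (3x3 intrinsics, pixels), "extrinsics" (4x4, takes a point from world to camera coordinates). Camera axes: x right, y down, z forward; pixel columns grow to the right and rows downward; lengths in mm; the calibration is good to about 2 mm. The wrist camera is an equidistant fisheye: a pixel r from the principal point sees the ray r / f radians off the axis. A picture is of the moment at which its call begins: read the wrist's pose just before it. calibration takes no time and is no camera call; for the wrist camera it gives the pose at the moment of the call.
- manip.sign_off(): hands the job in; it is judged then, once.
The state is a dict: "time_s": time; "q": joint angles; "qd": joint speeds; "joint_torque": joint torques, N m; "tool_pos": TCP position; "orientation": TCP orientation; "force": force on the tool from outside, world axes, zero at the start; "torque": the same for the moment, N m; "finger_gap": finger opening in mm; "grip_force": force on a finger pad.
Only numpy, scipy, OpenCV 4.12 (cv2) and the standard library are available. Lean on these libraries where they do the work, as an engineer would, in place of code of your own. Each camera call takes 0.05 s, during which the arm holds its last target. There are 200 camera calls.

## Task

Lay the charcoal block flat inside the lip of the plywood soldering board while the board is on the bench. Then pick the board up by its upright handle, carry it level with the block on it to the wooden rack, and slide it into the rack's empty upper grooves, under the overhanging hood shelf, until it is fully home against the stop. Let go, and leave the other things on the bench where they are.

Things in the scene. Friction and masses are not known exactly. Their poses are not given: they have to be found in the camera images.
- board: Plywood soldering board on the bench: slab 100 (x) x 110 (y) x 8 mm, origin at the centre of its underside, z up. On top a lip 4 mm wide, 6 mm high encloses 90 (x) x 81 (y) mm; outside it 10 mm of bare edge is left along each side (y). Handle at the front edge: upright fin 12 mm thick (y), x from -95 to -50 mm, z from 0 to 40 mm, pinched across y. About 160 g.
- board_grip (a point): Point to grip in the middle of the board's handle fin: 80 mm before the board's origin (-x), 27 mm above its underside. Axes as the board's.
- charcoal: Black charcoal block, 75 (x) x 38 (y) x 20 (z) mm, loose, lying flat on the bench at the start. Origin: centre of its underside; z up. About 60 g.
- rack: Dark wooden rack, fixed. Origin: centre of its foot; x points into it, it is open at the front (-x). Two side walls, inner faces at y = -57 and +57 mm, x -50 to 62 mm, 204 mm high. A spare board is stowed low down. A hood shelf overhangs the front: x -90 to -20 mm, full width, underside 206 mm above the bench; a hand on the handle must lean back by 30 to 45 degrees.
- rack_home (a point): Where the board's underside centre lies when fully home in the upper grooves, 70 mm above the bench; axes as the rack's, board x along this x, handle outside. The grooves (9 mm wide ledges on both walls) run from x = -50 mm to the stop at 50 mm, floor at z = 0, ceiling at 12 mm; spare room 2 mm each side, 4 mm in height; 14 mm lead-ins flare 4 mm before the mouth.
- jar: Bystander: glass jar with steel cap, diameter 64 mm, 85 mm high, origin under its centre.
- bench_block: Bystander: square steel bench block 65 x 65 x 22 mm, origin under its centre.
- mandrel: Bystander: steel ring cone on a round foot of diameter 64 mm, 115 mm high, origin under its centre.
Mind the look-alikes: they are no part of the job. There is more than one size of the charcoal; the job needs the middle-sized.

How it is judged:
By the outcome, as a careful person would: the job done as asked, in the order asked, and still so for the second after the job is handed in, with the robot touching nothing.
It also fails if it takes over 67 s, if anything falls off the work surface, if the arm or the gripper's body presses on something with over 40 N, if the wrist force passes 120 N, or if a joint passes its speed limit or range.

## Working session

There is one attempt and no reset: what is moved stays moved. The work goes in short steps, Python scripts to look and compute and a tool call to move; the robot and the scene stay as the last step left them, time stands still between calls to the robot, and variables do not carry over. Pictures are saved under pics/ and viewed, at most 10 in all, crops included, and the job is handed in when it is done.

Besides the shell and the picture viewer there is one more tool, called as name(argument=value, ...), one argument or row to a line, values as JSON. jog_arm: Moves the arm, as the interface text tells. Its arguments: {"type":"object","properties":{"motion":{"type":"array","items":{"type":"array","items":{"type":"number"}}},"force":{"type":"number"}},"required":["motion"]}

```bash
mkdir -p pics; python3 - <<'E'
from station import manip,snapshot,calibration
import cv2,numpy as np
for n in("scene","top"):
    c=calibration(n); print(n,np.round(c["camera_matrix"],1).tolist(),np.round(c["extrinsics"],4).tolist())
    im=snapshot(n)[:,:,::-1]; cv2.imwrite(f"pics/{n}0.png",cv2.resize(im,(800,600),interpolation=cv2.INTER_CUBIC))
s=manip.read_state(); print(s["time_s"],s["tool_pos"],s["orientation"],s["finger_gap"])
E
```

```text
scene [[465.5, 0.0, 258.1], [0.0, 465.5, 191.1], [0.0, 0.0, 1.0]] [[-0.8108, 0.5854, 0.0003, 480.9119], [0.3641, 0.5046, -0.7828, -153.7512], [-0.4584, -0.6346, -0.6223, 1723.0195], [0.0, 0.0, 0.0, 1.0]]
top [[473.7, 0.0, 252.4], [0.0, 473.7, 189.9], [0.0, 0.0, 1.0]] [[0.0029, -0.9997, 0.0252, -14.2665], [-0.9899, -0.0065, -0.1416, 612.3747], [0.1418, -0.0246, -0.9896, 1318.2998], [0.0, 0.0, 0.0, 1.0]]
0.1 [ 180.57941804 -571.91181084  230.26963593] [-8.73075843e-04  9.88333985e-01  1.52299593e-01 -8.13048400e-05] 85.39946836120896
```

View pics/scene0.png

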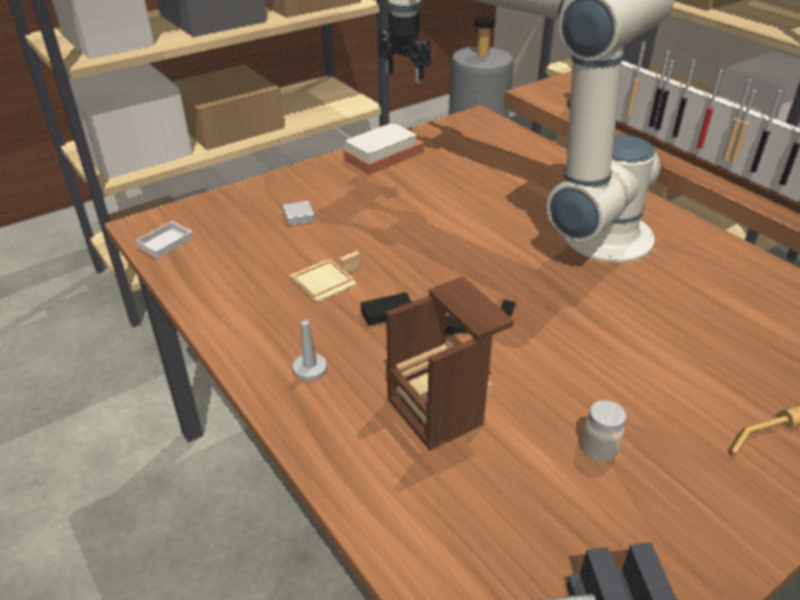

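View pics/top0.png

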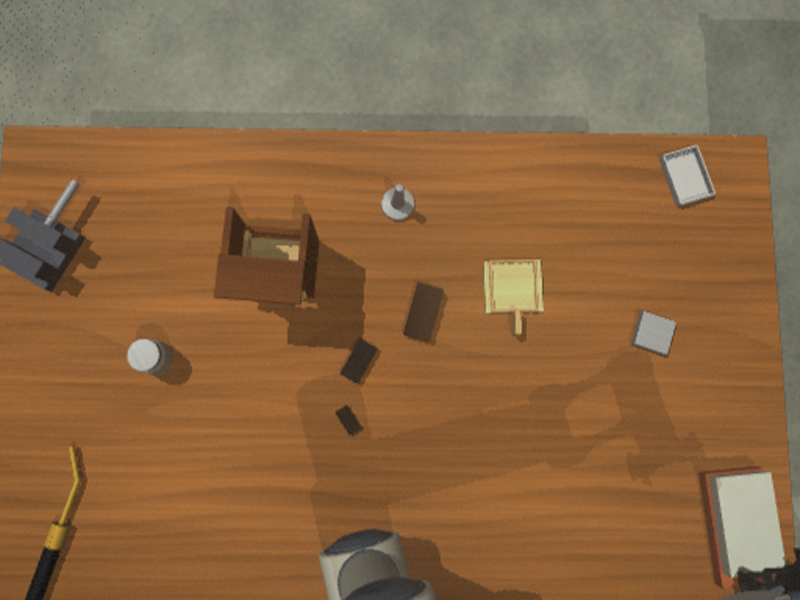

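Black blocks in the top view: large (425,312), middle (359,361) and small (348,420). The one at (359,361) fits as the middle-sized. I'll confirm it in a crop.

```bash
cat > h.py <<'E'
import numpy as np,cv2
from station import manip,snapshot,calibration
from scipy.spatial.transform import Rotation as R
def back(n,uv,z):
    c=calibration(n);K=np.array(c["camera_matrix"]);E=np.array(c["extrinsics"])
    d=E[:3,:3].T@np.linalg.solve(K,[uv[0],uv[1],1]);o=-E[:3,:3].T@E[:3,3]
    return o+d*(z-o[2])/d[2]
def proj(n,P):
    c=calibration(n);K=np.array(c["camera_matrix"]);E=np.array(c["extrinsics"])
    p=np.atleast_2d(P)@E[:3,:3].T+E[:3,3];p=p@K.T;return p[:,:2]/p[:,2:]
def rot(s):
    w,x,y,z=s["orientation"];return R.from_quat([x,y,z,w])
E
python3 - <<'E'
from h import *
im=snapshot("top")[:,:,::-1]; cv2.imwrite("pics/t1.png",cv2.resize(im[120:285,135:355],None,fx=3.6,fy=3.6,interpolation=cv2.INTER_CUBIC))
E
```

```text
(no output)
```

View pics/t1.png

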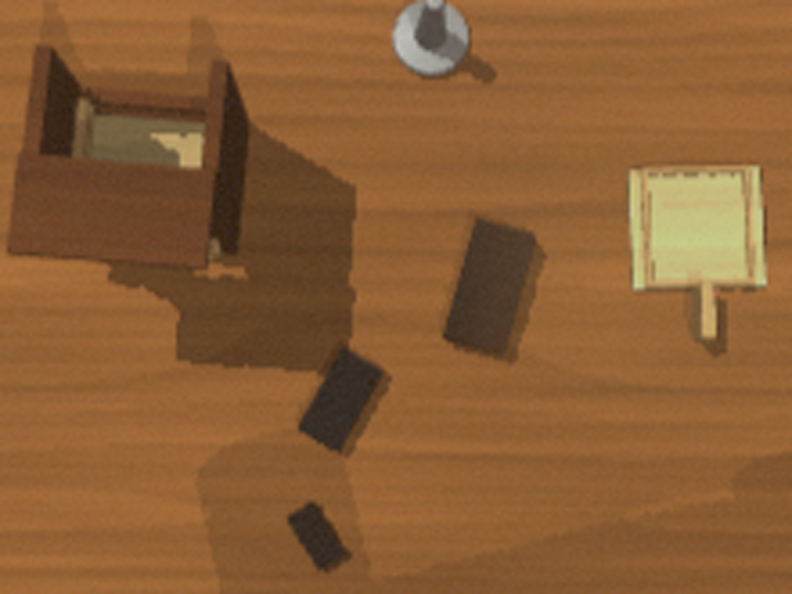

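The crop shows three black blocks: large at (495,290), middle at (342,400) and small at (318,537). I'll measure their sizes to be sure.

```bash
python3 - <<'E'
from h import *
def b(pts,z,l):
    P=np.array([back("top",(135+(x+.5)/3.6-.5,120+(y+.5)/3.6-.5),z)[:2] for x,y in pts])
    d=np.diff(np.vstack([P,P[:1]]),axis=0)
    print(l,P.round(0).tolist(),"c",P.mean(0).round(1),"len",np.linalg.norm(d,axis=1).round(1),"ang",np.degrees(np.arctan2(d[:,1],d[:,0])).round(1))
b([(345,347),(384,374),(341,453),(299,429)],20,"mid")
b([(476,219),(535,240),(500,358),(444,337)],28,"big")
b([(629,168),(762,166),(768,287),(633,291)],8,"board")
b([(697,283),(716,283),(716,338),(701,338)],40,"fin")
b([(22,155),(215,165),(207,266),(8,252)],218,"hood")
b([(38,46),(213,62),(226,62),(50,46)],204,"walls back")
b([(432,40)],10,"mandrel")
E
```

```text
mid [[539.0, 51.0], [517.0, 20.0], [454.0, 54.0], [473.0, 87.0]] c [495.7  53.1] len [38.2 71.8 38.7 75.1] ang [-124.4  151.8   60.7  -28.7]
big [[643.0, -54.0], [626.0, -102.0], [530.0, -73.0], [547.0, -28.0]] c [586.2 -64.3] len [ 50.7 100.1  47.9  99.5] ang [-109.5  163.3   69.7  -15.1]
board [[690.0, -182.0], [692.0, -293.0], [591.0, -295.0], [587.0, -184.0]] c [ 639.9 -238.5] len [110.8 101.2 111.4 102.6] ang [ -88.7 -178.6   92.     1. ]
fin [[590.0, -231.0], [590.0, -246.0], [546.0, -245.0], [546.0, -233.0]] c [ 567.8 -238.7] len [15.3 44.3 12.  44.3] ang [-89.7 178.8  90.3   3. ]
hood [[654.0, 273.0], [648.0, 139.0], [577.0, 143.0], [586.0, 280.0]] c [616.6 209. ] len [134.4  71.3 137.6  68.7] ang [-92.6 176.7  86.3  -6. ]
walls back [[736.0, 268.0], [726.0, 143.0], [726.0, 134.0], [736.0, 259.0]] c [731.2 201.2] len [124.9   9.2 125.7   8.5] ang [-94.8 -89.5  85.2  90.6]
mandrel [[796.0, -19.0]] c [796.5 -18.5] len [0.] ang [0.]
```

```bash
cat >> h.py <<'E'
def tgt(yaw,lean):  # tool x at yaw, tool leans back by lean deg (z points forward along yaw)
    a,l=np.radians(yaw),np.radians(lean)
    f=np.array([np.cos(a),np.sin(a),0]);u=np.array([0,0,1.])
    z=f*np.sin(l)-u*np.cos(l);x=f*np.cos(l)+u*np.sin(l)
    return R.from_matrix(np.c_[x,np.cross(z,x),z])
def plan(pos,yaw,lean):
    s=manip.read_state();r=rot(s);T=tgt(yaw,lean)
    print("t",round(s["time_s"],2),"pos",s["tool_pos"].round(1),"F",np.round(s["force"],1),"gap",round(s["finger_gap"],1),"grip",round(s["grip_force"],1),"q",np.round(s["q"],2))
    print("turn deg (tool)",np.degrees((r.inv()*T).as_rotvec()).round(1),"then shift cm",(T.inv().apply(np.array(pos)-s["tool_pos"])/10).round(2))
E
python3 - <<'E'
from h import *
s=manip.read_state();c=calibration("wrist");E=np.array(c["extrinsics"]);o=-E[:3,:3].T@E[:3,3]
print(rot(s).inv().apply(o-s["tool_pos"]),rot(s).inv().apply(E[:3,:3].T).round(2).tolist() if 0 else (rot(s).as_matrix().T@E[:3,:3].T).round(2).tolist(),c["camera_matrix"])
plan([496,53,140],-29.5,0)
E
```

```text
[  72.8064809    -0.31342896 -141.73921383] [[-0.0, -0.96, -0.29], [1.0, -0.0, 0.0], [-0.0, -0.29, 0.96]] [[297.31863964   0.         253.47730176]
 [  0.         297.31863964 190.48745294]
 [  0.           0.           1.        ]]
t 0.15 pos [ 180.6 -572.   230.4] F [-0.5 -0.  -0.7] gap 85.6 grip 0.0 q [-1.32  0.09  1.23  0.    1.82 -0.06]
turn deg (tool) [-0.1  0.  47. ] then shift cm [ -3.32 -69.93   9.04]
```

jog_arm(
  motion=[
    [0, 0, 0, 2.45, -2.5, 0.45, 1],
    [0, 0, 0, 2.45, -2.5, 0.45, 1],
    [0, 0, 0, 2.45, -2.5, 0.45, 1],
    [0, 0, 0, 2.45, -2.5, 0.45, 1],
    [0, 0, 0, 2.45, -2.5, 0.45, 1],
  ],
)

```text
time_s: 0.57
tool_pos: [260.1, -414.5, 208.0]
orientation: [-0.0, 0.988, 0.152, -0.0]
force: [0.2, -0.4, -0.5]
finger_gap: 85.4
grip_force: 0.0
```

jog_arm(
  motion=[
    [0, 0, 0, 2.45, -2.5, 0.45, 1],
    [0, 0, 0, 2.45, -2.5, 0.45, 1],
    [0, 0, 0, 2.45, -2.5, 0.45, 1],
    [0, 0, 0, 2.45, -2.5, 0.45, 1],
    [0, 0, 0, 2.45, -2.5, 0.45, 1],
  ],
)

```text
time_s: 0.98
tool_pos: [339.3, -258.4, 185.9]
orientation: [-0.0, 0.988, 0.152, 0.0]
force: [0.2, 0.1, -0.2]
finger_gap: 85.3
grip_force: 0.0
```

jog_arm(
  motion=[
    [0, 0, 0, 2.45, -2.5, 0.45, 1],
    [0, 0, 0, 2.45, -2.5, 0.45, 1],
    [0, 0, 0, 2.45, -2.5, 0.45, 1],
    [0, 0, 0, 2.45, -2.5, 0.45, 1],
    [0, 0, 0, 2.45, -2.5, 0.45, 1],
  ],
)

```text
time_s: 1.4
tool_pos: [418.5, -102.2, 163.5]
orientation: [0.0, 0.988, 0.152, 0.0]
force: [0.6, -0.9, -0.2]
finger_gap: 85.6
grip_force: 0.0
```

jog_arm(
  motion=[
    [0, 0, 0, 2.45, -2.5, 0.45, 1],
    [0, 0, 0, 2.45, -2.5, 0.45, 1],
    [0, 0, 0, 2.45, -2.5, 0.45, 1],
    [0, 0, 0, 2.45, -2.5, 0.45, 1],
    [0, 0, 0, 2.45, -2.5, 0.45, 1],
  ],
)

```text
time_s: 1.82
tool_pos: [497.7, 53.9, 140.8]
orientation: [0.0, 0.988, 0.152, -0.0]
force: [0.5, 0.3, -0.9]
finger_gap: 85.3
grip_force: 0.0
```

jog_arm(
  motion=[
    [0, 0, -7, 0, 0, 0, 1],
    [0, 0, -7, 0, 0, 0, 1],
    [0, 0, -7, 0, 0, 0, 1],
    [0, 0, -7, 0, 0, 0, 1],
    [0, 0, -7, 0, 0, 0, 1],
  ],
)

```text
time_s: 2.23
tool_pos: [497.2, 52.4, 140.8]
orientation: [-0.0, 0.895, 0.445, -0.0]
force: [-0.2, 0.1, -0.4]
finger_gap: 85.5
grip_force: 0.0
```

jog_arm(
  motion=[
    [0, 0, -7, 0, 0, 0, 1],
    [0, 0, -7, 0, 0, 0, 1],
    [0, 0, -7, 0, 0, 0, 1],
    [0, 0, -7, 0, 0, 0, 1],
    [0, 0, -7, 0, 0, 0, 1],
  ],
)

```text
time_s: 2.65
tool_pos: [497.2, 52.1, 140.9]
orientation: [-0.0, 0.72, 0.694, -0.0]
force: [0.3, 0.3, 0.1]
finger_gap: 85.2
grip_force: 0.0
```

jog_arm(
  motion=[
    [0, 0, -7, 0, 0, 0, 1],
    [0, 0, -7, 0, 0, 0, 1],
    [0, 0, -7, 0, 0, 0, 1],
    [0, 0, -7, 0, 0, 0, 1],
    [0, 0, -7, 0, 0, 0, 1],
  ],
)

```text
time_s: 3.07
tool_pos: [497.2, 52.1, 140.9]
orientation: [-0.0, 0.478, 0.878, -0.0]
force: [0.0, 0.4, 0.8]
finger_gap: 85.4
grip_force: 0.0
```

jog_arm(
  motion=[
    [0, 0, -7, 0, 0, 0, 1],
    [0, 0, -7, 0, 0, 0, 1],
    [0, 0, -7, 0, 0, 0, 1],
    [0, 0, -7, 0, 0, 0, 1],
    [0, 0, 0, 0, 0, 0, 1],
  ],
)

```text
time_s: 3.48
tool_pos: [497.2, 52.1, 140.9]
orientation: [-0.0, 0.252, 0.968, -0.0]
force: [-0.4, 0.4, -0.2]
finger_gap: 85.5
grip_force: 0.0
```

```bash
cat >> h.py <<'E'
def wback(uv,z,c):
    K=np.array(c["camera_matrix"]);E=np.array(c["extrinsics"])
    p=np.array([uv[0]-K[0,2],uv[1]-K[1,2]]);r=np.hypot(*p);th=r/K[0,0]
    d=np.r_[p/max(r,1e-9)*np.sin(th),np.cos(th)];d=E[:3,:3].T@d;o=-E[:3,:3].T@E[:3,3]
    return o+d*(z-o[2])/d[2]
def wsnap(name):
    import pickle
    c=calibration("wrist");im=snapshot("wrist");pickle.dump((c,im),open(f"pics/{name}.pkl","wb"));return c,im[:,:,::-1]
E
python3 - <<'E'
from h import *
plan([496,53,1],150.5,0)
c,im=wsnap("w1");cv2.imwrite("pics/w1.png",cv2.resize(im,(800,600),interpolation=cv2.INTER_CUBIC))
E
```

```text
t 3.48 pos [497.2  52.1 140.9] F [-0.4  0.4 -0.2] gap 85.5 grip 0.0 q [ 0.04 -0.18  1.65  0.    1.67 -1.02]
turn deg (tool) [-0.  -0.   0.3] then shift cm [ 0.15  0.02 13.99]
```

View pics/w1.png

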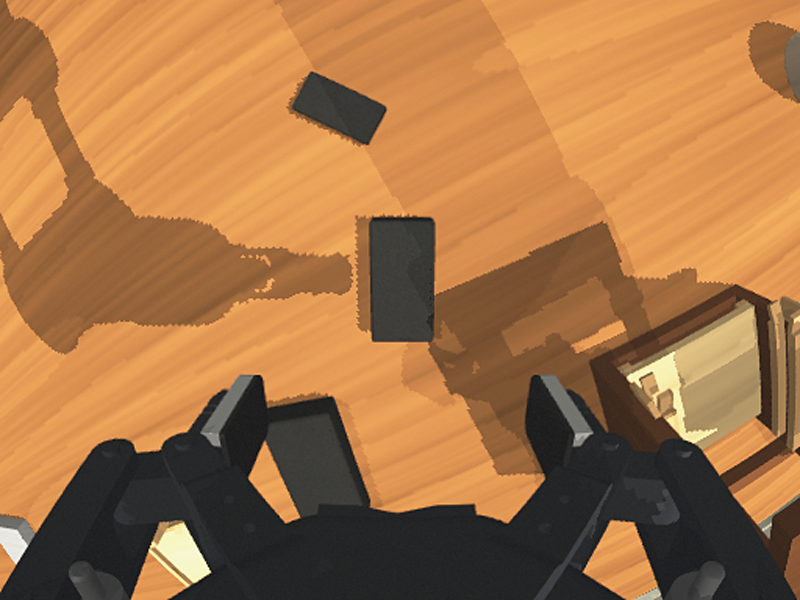

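The wrist view shows the middle block at (402,280), squarely aligned, with the big one at (320,450) and the small one at (338,107). Only the middle one lies between the fingers' paths.

```bash
python3 - <<'E'
from h import *
import pickle
c,im=pickle.load(open("pics/w1.pkl","rb"))
P=np.array([wback(((x+.5)/1.5625-.5,(y+.5)/1.5625-.5),20,c)[:2] for x,y in[(371,219),(435,218),(433,341),(373,341)]])
d=np.diff(np.vstack([P,P[:1]]),axis=0);print(P.round(1),P.mean(0),np.linalg.norm(d,axis=1),np.degrees(np.arctan2(d[:,1],d[:,0])))
m=P.mean(0);plan([*m,1],150.5,0)
E
```

```text
[[453.1  59.3]
 [470.3  91.3]
 [536.   55.1]
 [518.   23.1]] [494.36934942  57.21173871] [36.36112241 74.98610274 36.65851817 74.3250607 ] [  61.7679741   -28.90311551 -119.27161071  150.8662889 ]
t 3.53 pos [497.2  52.1 140.9] F [-0.6  0.4 -0.2] gap 85.6 grip 0.0 q [ 0.04 -0.18  1.65 -0.    1.67 -1.02]
turn deg (tool) [-0.  -0.  -0.1] then shift cm [ 0.49  0.3  13.99]
```

jog_arm(
  motion=[
    [0, 0, 0, 0.25, 0.15, 3.8, 1],
    [0, 0, 0, 0.24, 0.15, 3.8, 1],
    [0, 0, 0, 0, 0, 3.6, 1],
    [0, 0, 0, 0, 0, 2.0, 1],
    [0, 0, 0, 0, 0, 0.7, 1],
  ],
  force=40,
)

```text
time_s: 3.95
tool_pos: [491.4, 57.0, -2.5]
orientation: [-0.004, 0.256, 0.967, -0.001]
force: [-0.7, 0.0, 0.0]
finger_gap: 85.5
grip_force: 0.0
```

jog_arm(
  motion=[
    [0, 0, 0, 0, 0, 0, 0.2],
    [0, 0, 0, 0, 0, 0, 0.2],
    [0, 0, 0, 0, 0, 0, 0.2],
    [0, 0, 0, 0, 0, 0, 0.2],
    [0, 0, 0, 0, 0, 0, 0.2],
  ],
  force=40,
)

```text
time_s: 4.37
tool_pos: [496.3, 57.2, 4.9]
orientation: [0.002, 0.255, 0.967, 0.001]
force: [-0.9, 0.1, 7.4]
finger_gap: 37.1
grip_force: 42.8
```

jog_arm(
  motion=[
    [0, 0, 0, 0, 0, 0, 0.2],
    [0, 0, 0, 0, 0, 0, 0.2],
    [0, 0, 0, 0, 0, 0, 0.2],
    [0, 0, 0, 0, 0, 0, 0.2],
    [0, 0, 0, 0, 0, 0, 0.2],
  ],
  force=40,
)

```text
time_s: 4.78
tool_pos: [496.3, 57.2, 4.9]
orientation: [0.002, 0.255, 0.967, 0.001]
force: [-0.4, -0.3, 6.5]
finger_gap: 36.9
grip_force: 42.8
```

jog_arm(
  motion=[
    [0, 0, 0, 0, 0, -1.0, 0.2],
    [0, 0, 0, 0, 0, -2.5, 0.2],
    [0, 0, 0, 0, 0, -3.0, 0.2],
    [0, 0, 0, 0, 0, -2.5, 0.2],
    [0, 0, 0, 0, 0, -1.0, 0.2],
  ],
)

```text
time_s: 5.2
tool_pos: [496.3, 57.2, 107.4]
orientation: [0.003, 0.254, 0.967, 0.001]
force: [1.6, 0.4, 0.5]
finger_gap: 37.1
grip_force: 42.0
```

jog_arm(
  motion=[
    [0, 0, -6.1, 0, 0, 0, 0.2],
    [0, 0, -6.1, 0, 0, 0, 0.2],
    [0, 0, -6.1, 0, 0, 0, 0.2],
    [0, 0, -6.1, 0, 0, 0, 0.2],
    [0, 0, -6.1, 0, 0, 0, 0.2],
  ],
)

```text
time_s: 5.62
tool_pos: [494.2, 57.1, 101.7]
orientation: [-0.001, -0.011, 1.0, -0.0]
force: [-0.2, 0.3, -0.7]
finger_gap: 37.0
grip_force: 41.9
```

jog_arm(
  motion=[
    [0, 0, 0, -0.7, -1.5, 0, 0.2],
    [0, 0, 0, -1.5, -3.1, 0, 0.2],
    [0, 0, 0, -1.6, -3.3, 0, 0.2],
    [0, 0, 0, -1.6, -3.3, 0, 0.2],
    [0, 0, 0, -1.6, -3.3, 0, 0.2],
  ],
)

```text
time_s: 6.03
tool_pos: [567.4, -87.9, 101.8]
orientation: [-0.0, -0.009, 1.0, 0.0]
force: [0.1, 1.4, -0.6]
finger_gap: 37.2
grip_force: 42.0
```

jog_arm(
  motion=[
    [0, 0, 0, -1.6, -3.3, 0, 0.2],
    [0, 0, 0, -1.6, -3.3, 0, 0.2],
    [0, 0, 0, -1.6, -3.3, 0, 0.2],
    [0, 0, 0, -1.6, -3.1, 0, 0.2],
    [0, 0, 0, -1.1, -2.1, 0, 0.2],
  ],
)

```text
time_s: 6.45
tool_pos: [645.1, -239.3, 101.0]
orientation: [-0.001, -0.008, 1.0, -0.0]
force: [0.3, 1.2, -0.9]
finger_gap: 37.2
grip_force: 42.0
```

jog_arm(
  motion=[
    [0, 0, 0, 0, 0, 0, 0.2],
    [0, 0, 0, 0, 0, 0, 0.2],
    [0, 0, 0, 0, 0, 0, 0.2],
  ],
)

```text
time_s: 6.7
tool_pos: [644.4, -235.5, 101.5]
orientation: [-0.001, -0.009, 1.0, 0.001]
force: [-0.9, 0.2, -0.5]
finger_gap: 36.9
grip_force: 42.0
```

```bash
python3 - <<'E'
from h import *
plan([641.6,-238.5,100],181,0)
c,im=wsnap("w2");cv2.imwrite("pics/w2.png",cv2.resize(im,(800,600),interpolation=cv2.INTER_CUBIC))
E
```

```text
t 6.7 pos [ 644.4 -235.5  101.5] F [-0.9  0.2 -0.5] gap 36.9 grip 42.0 q [-0.4   0.34  1.18  0.    1.63 -1.99]
turn deg (tool) [ 0.1 -0.1  0. ] then shift cm [ 0.28 -0.3   0.15]
```

View pics/w2.png

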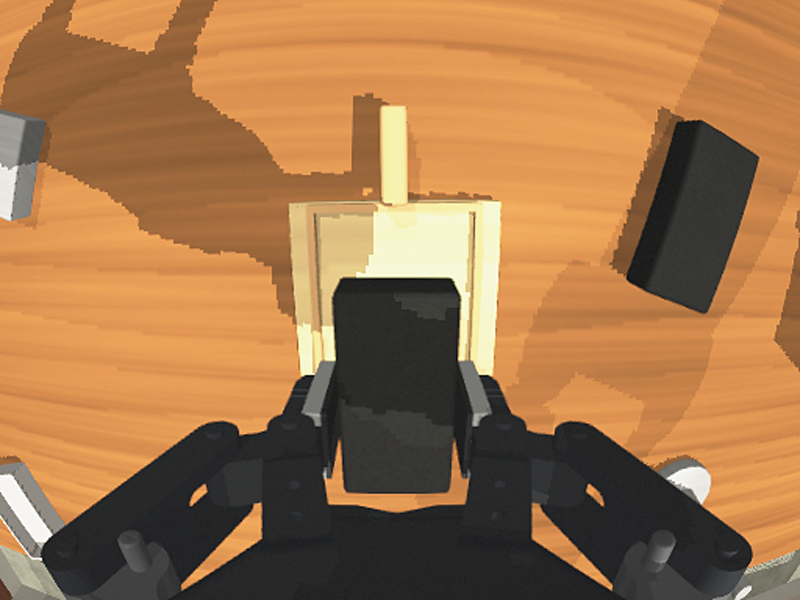

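The wrist view shows the block held straight above the board. The board's near corners are at (290,203) and (500,201), the fin runs from (394,106) to (396,204), and the block's top face corners are (333,295), (461,293), (452,491) and (343,491).

```bash
python3 - <<'E'
from h import *
import pickle
c,im=pickle.load(open("pics/w2.pkl","rb"))
g=lambda L,z:np.array([wback(((x+.5)/1.5625-.5,(y+.5)/1.5625-.5),z,c)[:2] for x,y in L]).round(1)
print("slab",g([(290,203),(500,201)],8).tolist());print("fin",g([(382,106),(406,106),(384,205),(408,203)],40).tolist())
print("right edge",g([(500,201),(494,375)],8).tolist())
b=g([(333,295),(461,293),(452,491),(343,491)],116.6);print("block",b.tolist(),b.mean(0))
E
```

```text
slab [[590.5, -291.3], [587.6, -183.5]]
fin [[545.0, -243.6], [544.9, -233.3], [588.5, -242.1], [587.5, -231.6]]
right edge [[587.6, -183.5], [685.5, -179.2]]
block [[607.1, -254.5], [605.9, -217.9], [678.2, -215.6], [678.8, -253.8]] [ 642.5  -235.45]
```

jog_arm(
  motion=[
    [0, 0, -0.8, 0.3, -0.13, 2.0, 0.2],
    [0, 0, 0, 0, 0, 2.6, 0.2],
    [0, 0, 0, 0, 0, 2.0, 0.2],
    [0, 0, 0, 0, 0, 1.2, 0.2],
    [0, 0, 0, 0, 0, 0.5, 0.2],
  ],
)

```text
time_s: 7.17
tool_pos: [640.4, -235.8, 16.7]
orientation: [-0.002, -0.017, 1.0, 0.001]
force: [0.1, 0.3, -1.0]
finger_gap: 37.1
grip_force: 42.0
```

jog_arm(
  motion=[
    [0, 0, 0, 0, 0, 0.2, 0.2],
    [0, 0, 0, 0, 0, 0.1, 0.2],
    [0, 0, 0, 0, 0, 0.1, 0.2],
    [0, 0, 0, 0, 0, 0, 0.2],
    [0, 0, 0, 0, 0, 0, 0.2],
  ],
)

```text
time_s: 7.58
tool_pos: [642.5, -237.8, 16.6]
orientation: [0.001, -0.016, 1.0, -0.0]
force: [-0.4, -0.7, -0.7]
finger_gap: 37.2
grip_force: 42.0
```

jog_arm(
  motion=[
    [0, 0, 0, 0, 0, 0.15, 0.2],
    [0, 0, 0, 0, 0, 0.1, 0.2],
    [0, 0, 0, 0, 0, 0, 0.2],
    [0, 0, 0, 0, 0, 0, 0.2],
  ],
)

```text
time_s: 7.92
tool_pos: [642.0, -237.7, 13.0]
orientation: [0.0, -0.016, 1.0, -0.0]
force: [-0.3, -0.5, 0.2]
finger_gap: 37.0
grip_force: 42.1
```

```bash
python3 - <<'E'
from h import *
plan([641.5,-236.8,13],181.8,0)
E
```

```text
t 7.92 pos [ 642.  -237.7   13. ] F [-0.3 -0.5  0.2] gap 37.0 grip 42.1 q [-0.4   0.38  1.29  0.    1.47 -2.01]
turn deg (tool) [-0.  0.  0.] then shift cm [0.05 0.09 0.  ]
```

jog_arm(
  motion=[
    [0, 0, 0, 0, 0.05, 0.1, 0.2],
    [0, 0, 0, 0, 0, 0.05, 0.2],
    [0, 0, 0, 0, 0, 0, 0.2],
    [0, 0, 0, 0, 0, 0, 0.2],
  ],
)

```text
time_s: 8.25
tool_pos: [642.1, -237.7, 12.9]
orientation: [0.001, -0.016, 1.0, -0.001]
force: [-4.0, -0.8, 5.3]
finger_gap: 37.3
grip_force: 42.7
```

Contact (5 N), so I'll release and lift.

jog_arm(
  motion=[
    [0, 0, 0, 0, 0, 0, 0.5],
    [0, 0, 0, 0, 0, 0, 0.52],
    [0, 0, 0, 0, 0, 0, 0.52],
    [0, 0, 0, 0, 0, -0.5, 0.52],
    [0, 0, 0, 0, 0, -1.5, 0.52],
  ],
)

```text
time_s: 8.67
tool_pos: [640.2, -236.2, 28.4]
orientation: [-0.003, -0.016, 1.0, 0.001]
force: [0.1, -1.1, -0.6]
finger_gap: 44.3
grip_force: 0.0
```

jog_arm(
  motion=[
    [0, 0, 0, 0, 0, -3, 0.52],
    [0, 0, 0, 0.5, 0, -3.5, 0.6],
    [0, 0, 0, 3, 0, -3, 0.6],
    [0, 0, 0, 3, 0, -1, 0.6],
    [0, 0, 0, 3, 0, 0, 0.6],
  ],
)

```text
time_s: 9.08
tool_pos: [548.5, -240.8, 142.4]
orientation: [0.004, -0.016, 1.0, -0.002]
force: [1.0, -0.4, 0.6]
finger_gap: 51.4
grip_force: 0.0
```

jog_arm(
  motion=[
    [0, 0, 0, 2, 0, 0, 0.6],
    [0, 0, 0, 0, 0, 0, 0.6],
    [0, 0, 0, 0, 0, 0, 0.6],
  ],
)

```text
time_s: 9.33
tool_pos: [527.3, -241.0, 137.7]
orientation: [0.001, -0.015, 1.0, -0.001]
force: [-0.6, -1.2, -0.8]
finger_gap: 51.6
grip_force: 0.0
```

```bash
python3 - <<'E'
from h import *
c,im=wsnap("w3");cv2.imwrite("pics/w3.png",cv2.resize(im,(800,600),interpolation=cv2.INTER_CUBIC))
# pose helper: grasp point target on board grip with lean 38, yaw as 'flip'
s=manip.read_state();print(s["tool_pos"].round(1),np.round(s["q"],2),s["time_s"])
E
```

```text
[ 527.9 -240.8  137.2] [-0.49  0.04  1.45  0.    1.65 -2.09] 9.3833
```

View pics/w3.png

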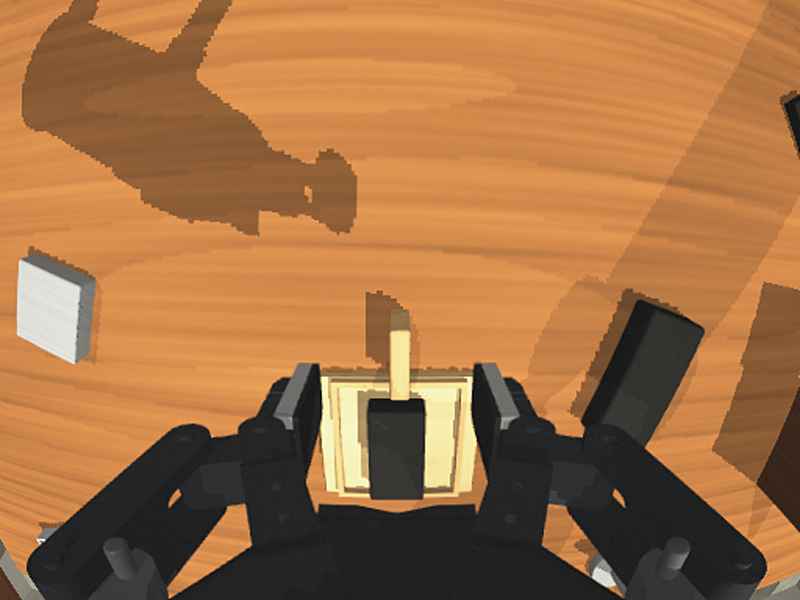

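The block lies inside the lip (368–425 × 400–498). The fin's front top edge is at (391–411,331). I'll check the fit numerically and plan the lean grasp.

```bash
python3 - <<'E'
from h import *
import pickle
c,im=pickle.load(open("pics/w3.pkl","rb"))
g=lambda L,z:np.array([wback(((x+.5)/1.5625-.5,(y+.5)/1.5625-.5),z,c)[:2] for x,y in L]).round(1)
print("block top",g([(369,415),(425,415),(371,498),(423,498)],28).tolist())
print("fin top",g([(391,331),(411,331),(390,400),(410,400)],40).tolist(), "z30?",g([(390,310),(409,310)],40).tolist())
print("slab",g([(322,377),(472,377),(326,495),(473,495)],8).tolist())
B=np.array([639.5,-237,0]);y=np.radians(1.8);f=np.array([np.cos(y),np.sin(y),0])
def tgt2(yawb,lean):
    a,l=np.radians(yawb),np.radians(lean);f=np.array([np.cos(a),np.sin(a),0]);u=np.array([0,0,1.])
    z=f*np.sin(l)-u*np.cos(l);x=-(f*np.cos(l)+u*np.sin(l));return R.from_matrix(np.c_[x,np.cross(z,x),z])
T=tgt2(1.8,38);z=T.apply([0,0,1]);G=B-80*f+[0,0,27];tcp=G+19*z;s=manip.read_state()
print("tcp target",tcp.round(1),"turn",np.degrees((rot(s).inv()*T).as_rotvec()).round(1),"pre",(tcp-z*80).round(1))
d=tcp-80*z-s["tool_pos"];print("shift pre in current tool",(rot(s).inv().apply(d)/10).round(2))
E
```

```text
block top [[606.2, -256.2], [605.1, -221.0], [676.5, -254.7], [675.3, -218.1]]
fin top [[544.3, -243.8], [543.9, -232.8], [588.0, -243.3], [587.6, -231.5]] z30? [[532.1, -244.7], [531.8, -234.4]]
slab [[590.8, -288.4], [587.7, -189.9], [693.7, -290.0], [690.3, -177.9]]
tcp target [ 571.2 -239.1   12. ] turn [ -0.  -37.9   0. ] pre [ 522.  -240.7   75.1]
shift pre in current tool [0.6  0.04 6.21]
```

jog_arm(
  motion=[
    [0, -6.3, 0, 0, 0, 0, 0.55],
    [0, -6.3, 0, 0, 0, 0, 0.55],
    [0, -6.3, 0, 0, 0, 0, 0.55],
    [0, -6.3, 0, 0, 0, 0, 0.55],
    [0, -6.3, 0, 0, 0, 0, 0.55],
  ],
)

```text
time_s: 9.8
tool_pos: [528.8, -240.9, 137.5]
orientation: [0.275, -0.016, 0.961, 0.004]
force: [0.0, 0.6, -0.4]
finger_gap: 47.0
grip_force: 0.0
```

jog_arm(
  motion=[
    [0, -6.3, 0, 0, 0, 0, 0.55],
    [0, 0, 0, 0, 0, 0, 0.55],
    [0, 0, 0, 0, 0, 0, 0.55],
  ],
)

```text
time_s: 10.05
tool_pos: [526.5, -240.7, 134.4]
orientation: [0.322, -0.014, 0.947, 0.006]
force: [1.0, -0.1, 0.6]
finger_gap: 46.4
grip_force: 0.0
```

```bash
cat >> h.py <<'E'
def tgt2(yawb,lean):
    a,l=np.radians(yawb),np.radians(lean);f=np.array([np.cos(a),np.sin(a),0]);u=np.array([0,0,1.])
    z=f*np.sin(l)-u*np.cos(l);x=-(f*np.cos(l)+u*np.sin(l));return R.from_matrix(np.c_[x,np.cross(z,x),z])
def plan2(pos,yawb,lean):
    s=manip.read_state();r=rot(s);T=tgt2(yawb,lean)
    print("t",round(s["time_s"],2),"pos",s["tool_pos"].round(1),"F",np.round(s["force"],1),"gap",round(s["finger_gap"],1),"grip",round(s["grip_force"],1),"q",np.round(s["q"],2))
    print("shift now",(r.inv().apply(np.array(pos)-s["tool_pos"])/10).round(2),"turn deg",np.degrees((r.inv()*T).as_rotvec()).round(1),"shift after turn",(T.inv().apply(np.array(pos)-s["tool_pos"])/10).round(2))
E
python3 - <<'E'
from h import *
plan2([571.2,-239,12],1.8,38); plan2([522,-240.7,75],1.8,38)
E
```

```text
t 10.05 pos [ 526.5 -240.7  134.4] F [ 1.  -0.1  0.6] gap 46.4 grip 0.0 q [-0.74 -0.44  2.    0.49  1.13 -2.45]
shift now [3.930e+00 1.000e-02 1.243e+01] turn deg [ 0.  -0.4 -0.1] shift after turn [ 4.02  0.03 12.4 ]
t 10.05 pos [ 526.5 -240.7  134.4] F [ 1.  -0.1  0.6] gap 46.4 grip 0.0 q [-0.74 -0.44  2.    0.49  1.13 -2.45]
shift now [3.98 0.   4.43] turn deg [ 0.  -0.4 -0.1] shift after turn [4.02 0.01 4.4 ]
```

jog_arm(
  motion=[
    [0, -0.2, 0, 2, 0, 2.2, 0.55],
    [0, -0.2, 0, 2, 0, 2.2, 0.55],
    [0, 0, 0, 0, 0, 2.5, 0.55],
    [0, 0, 0, 0, 0, 2.5, 0.5],
    [0, 0, 0, 0, 0, 1.5, 0.5],
  ],
)

```text
time_s: 10.47
tool_pos: [565.6, -239.4, 25.0]
orientation: [0.326, -0.016, 0.945, 0.005]
force: [-0.9, 0.4, -0.1]
finger_gap: 43.0
grip_force: 0.0
```

jog_arm(
  motion=[
    [0, 0, 0, 0, 0, 0.8, 0.5],
    [0, 0, 0, 0, 0, 0.4, 0.5],
    [0, 0, 0, 0, 0, 0, 0.5],
    [0, 0, 0, 0, 0, 0, 0.5],
  ],
)

```text
time_s: 10.8
tool_pos: [571.5, -239.7, 17.4]
orientation: [0.328, -0.016, 0.945, 0.005]
force: [0.3, 0.4, 0.2]
finger_gap: 42.7
grip_force: 0.0
```

```bash
python3 - <<'E'
from h import *
plan2([571.2,-239,12],1.8,38)
c,im=wsnap("w4");cv2.imwrite("pics/w4.png",cv2.resize(im,(800,600),interpolation=cv2.INTER_CUBIC))
E
```

```text
t 10.8 pos [ 571.5 -239.7   17.4] F [0.3 0.4 0.2] gap 42.7 grip 0.0 q [-0.68 -0.22  2.04  0.56  0.86 -2.56]
shift now [0.35 0.07 0.41] turn deg [-0.   0.2  0.1] shift after turn [0.35 0.07 0.41]
```

View pics/w4.png

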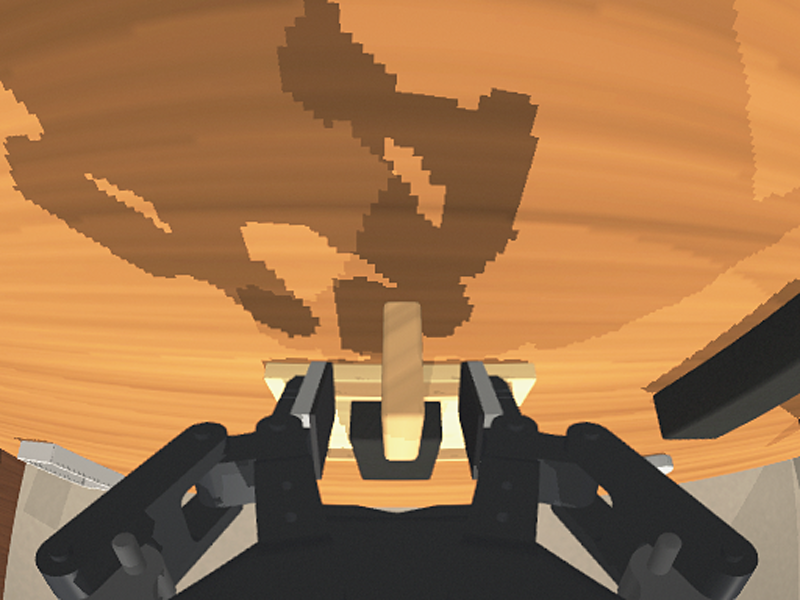

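jog_arm(
  motion=[
    [0, 0, 0, 0.25, 0.07, 0.3, 0.5],
    [0, 0, 0, 0, 0, 0, 0.4],
    [0, 0, 0, 0, 0, 0, 0.2],
    [0, 0, 0, 0, 0, 0, 0.1],
    [0, 0, 0, 0, 0, 0, 0.0],
  ],
  force=100,
)

```text
time_s: 11.27
tool_pos: [570.3, -238.8, 12.5]
orientation: [0.327, -0.015, 0.945, 0.005]
force: [-3.6, 0.8, 3.3]
finger_gap: 10.6
grip_force: 98.0
```

jog_arm(
  motion=[
    [0, 0, 0, 0, 0, 0, 0],
    [0, 0, 0, 0, 0, 0, 0],
    [0, 0, 0, 0, 0, 0, 0],
    [0, 0, 0, 0, 0, 0, 0],
    [0, 0, 0, 0, 0, 0, 0],
  ],
  force=100,
)

```text
time_s: 11.68
tool_pos: [570.5, -238.8, 12.5]
orientation: [0.327, -0.015, 0.945, 0.005]
force: [-4.0, -1.2, 4.9]
finger_gap: 10.4
grip_force: 98.1
```

```bash
python3 - <<'E'
from h import *
plan2([571.2,-239,12],1.8,38)
E
```

```text
t 11.68 pos [ 570.5 -238.8   12.5] F [-4.  -1.2  4.9] gap 10.4 grip 98.1 q [-0.68 -0.21  2.05  0.57  0.85 -2.56]
shift now [-0.02 -0.02  0.08] turn deg [-0.   0.2  0. ] shift after turn [-0.02 -0.02  0.08]
```

```bash
cat > kin.py <<'E'
from h import *
from scipy.optimize import least_squares
D=[(.091,1.231,600.0,231.3),(-.18,1.65,499.9,140.9),(.34,1.18,686.2,101.5),(.38,1.29,684.6,13),(.04,1.45,580.2,137.2)]
A=[];b=[]
for q2,q3,r,z in D:
    s=q2+q3
    A+=[[1,0,np.sin(q2),np.sin(s),np.cos(s)],[0,1,np.cos(q2),np.cos(s),-np.sin(s)]];b+=[r,z]
p,res,rk,sv=np.linalg.lstsq(np.array(A),np.array(b),rcond=None)
a1,hL,l2,l3,o=p
def fk(q,L):
    W=a1*np.array([1,0,0])+np.array([l2*np.sin(q[1])+l3*np.sin(q[1]+q[2])+o*np.cos(q[1]+q[2]),0,hL+L+l2*np.cos(q[1])+l3*np.cos(q[1]+q[2])-o*np.sin(q[1]+q[2])])
    R1=R.from_euler('z',q[0]);M=R1*R.from_euler('y',q[1]+q[2])*R.from_euler('z',q[3])*R.from_euler('y',q[4])*R.from_euler('z',q[5])
    return R1.apply(W)+M.apply([0,0,L]),M
C=R.from_euler('z',np.pi/2) # fixed tool twist, checked below
def ik(pos,T,L,q0):
    def e(q):
        P,M=fk(q,L);return np.r_[(P-pos)/100,(M*Cf).inv().__mul__(T).as_rotvec()*3]
    lo=[-2.87,-.86,.17,-1.51,.06,-2.65];hi=[2.87,2.18,2.46,4.65,2.69,2.65]
    s=least_squares(e,q0,bounds=(lo,hi));return s.x,np.abs(s.fun).max()
s=manip.read_state();q=np.array(s["q"])
L=least_squares(lambda L:fk(q,L[0])[0]-s["tool_pos"],[200.]).x[0]
Cf=R.from_matrix((fk(q,L)[1].inv()*rot(s)).as_matrix())
if __name__=="__main__":
    print("fit",p.round(0),"rank",rk,"L",round(L),"err",(fk(q,L)[0]-s["tool_pos"]).round(1),"Cf",Cf.as_rotvec().round(2))
    x=q
    for pos,yw in [([570,-239,100],1.8),([545,-200,100],1.8),([520,-100,100],0),([470,0,100],-2),([470,60,100],-4.7),([465,130,100],-4.7),([465,222,100],-4.7),([477,221,84.5],-4.7),([601.7,211.2,84.5],-4.7)]:
        x,e=ik(np.array(pos),tgt2(yw,37.8),L,np.clip(x,[-2.8,-.8,.2,-1.5,.1,-2.6],[2.8,2.1,2.4,4.6,2.6,2.6]));print(pos,x.round(2),"err",e.round(3))
E
python3 kin.py
```

```text
fit [   8. -180.  369.  551.   96.] rank 5 L 369 err [ -2.2 -27.2   8.9] Cf [ 0.   -0.    1.57]
[570, -239, 100] [-0.62 -0.35  2.01  0.46  0.98 -2.38] err 0.0
[545, -200, 100] [-0.58 -0.49  2.11  0.43  1.   -2.32] err 0.0
[520, -100, 100] [-0.33 -0.76  2.27  0.24  1.   -1.96] err 0.0
[470, 0, 100] [ 0.04 -0.86  2.3  -0.05  1.11 -1.49] err 0.217
[470, 60, 100] [ 0.32 -0.86  2.31 -0.28  1.14 -1.11] err 0.14
[465, 130, 100] [ 0.56 -0.86  2.32 -0.41  1.16 -0.86] err 0.019
[465, 222, 100] [ 0.79 -0.64  2.21 -0.53  1.17 -0.59] err 0.0
[477, 221, 84.5] [ 0.76 -0.6   2.21 -0.53  1.12 -0.59] err 0.0
[601.7, 211.2, 84.5] [ 0.55 -0.28  1.98 -0.47  0.93 -0.76] err 0.0
```

```bash
python3 - <<'E'
import kin
from kin import *
Q=[([-1.322,.091,1.231,0,1.82,-.057],[180.6,-572,231.0]),([.04,-.18,1.65,0,1.67,-1.02],[497.2,52.1,140.9]),([-.40,.34,1.18,0,1.63,-1.99],[644.4,-235.5,101.5]),([-.4,.38,1.29,0,1.47,-2.01],[642,-237.7,13]),([-.49,.04,1.45,0,1.65,-2.09],[527.9,-240.8,137.2]),([-.74,-.44,2.0,.49,1.13,-2.45],[526.5,-240.7,134.4]),([-.68,-.22,2.04,.56,.86,-2.56],[571.5,-239.7,17.4]),(q,s["tool_pos"])]
def setp(v): kin.a1,kin.hL,kin.l2,kin.l3,kin.o=v[:5]
def f(v):
    setp(v);return np.concatenate([(kin.fk(a,v[5])[0]-b)/5 for a,b in Q])+0
m=least_squares(lambda v:np.r_[f(v),(v[0]-60)/50],[60,0,400,450,0,220]);setp(m.x);L=m.x[5];print(m.x.round(0),np.abs(f(m.x)*5).max().round(1))
np.save("kin.npy",m.x)
x=q
for pos,yw in [([570,-239,100],1.8),([545,-180,100],-20),([510,-60,100],-45),([495,60,100],-45),([490,130,100],-45),([465,170,100],-45),([462,222,100],-45),([465,222,100],-25),([465,222,100],-4.7),([477,221,84.5],-4.7),([601.7,211.2,84.5],-4.7)]:
    x,e=kin.ik(np.array(pos),tgt2(yw,37.8),L,np.clip(x,[-2.8,-.8,.2,-1.5,.1,-2.6],[2.8,2.1,2.4,4.6,2.6,2.6]));print(pos,yw,x.round(2),"err",e.round(3))
E
```

```text
[ -42. -167.  406.  590.  151.  409.] 32.5
[570, -239, 100] 1.8 [-0.66 -0.32  1.98  0.48  1.   -2.42] err 0.0
[545, -180, 100] -20 [-0.3  -0.58  2.17 -0.04  0.9  -1.5 ] err 0.0
[510, -60, 100] -45 [ 0.34 -0.48  2.1  -0.62  1.27 -0.33] err 0.0
[495, 60, 100] -45 [ 0.64 -0.35  2.   -0.66  1.42 -0.06] err 0.0
[490, 130, 100] -45 [ 0.78 -0.22  1.9  -0.66  1.48  0.06] err 0.0
[465, 170, 100] -45 [ 0.88 -0.19  1.87 -0.66  1.54  0.14] err 0.0
[462, 222, 100] -45 [ 0.95 -0.09  1.78 -0.65  1.57  0.21] err 0.0
[465, 222, 100] -25 [ 0.94 -0.32  1.98 -0.66  1.38 -0.1 ] err 0.0
[465, 222, 100] -4.7 [ 0.85 -0.58  2.16 -0.56  1.18 -0.53] err 0.0
[477, 221, 84.5] -4.7 [ 0.82 -0.54  2.16 -0.56  1.13 -0.53] err 0.0
[601.7, 211.2, 84.5] -4.7 [ 0.58 -0.26  1.96 -0.48  0.95 -0.72] err 0.0
```

jog_arm(
  motion=[
    [0, 0, 0, -0.31, 0, -0.4, 0],
    [0, 0, 0, -0.61, 0, -0.79, 0],
    [0, 0, 0, -1.23, 0, -1.58, 0],
    [0, 0, 0, -1.23, 0, -1.58, 0],
    [0, 0, 0, -1.23, 0, -1.58, 0],
  ],
)

```text
time_s: 12.1
tool_pos: [569.3, -238.2, 87.2]
orientation: [0.326, -0.015, 0.945, 0.006]
force: [0.3, 0.1, -2.4]
finger_gap: 10.4
grip_force: 97.4
```

jog_arm(
  motion=[
    [0, 0, 0, -0.61, 0, -0.79, 0],
    [0, 0, 0, -0.31, 0, -0.4, 0],
    [0, 0, 0, 0, 0, 0, 0],
    [0, 0, 0, 0, 0, 0, 0],
  ],
)

```text
time_s: 12.43
tool_pos: [569.3, -238.3, 101.0]
orientation: [0.326, -0.015, 0.945, 0.006]
force: [-1.0, 0.4, -2.5]
finger_gap: 10.6
grip_force: 97.6
```

```bash
python3 - <<'E'
from h import *
plan2([571,-239,102.5],-45,37.8)
im=snapshot("scene")[:,:,::-1];u,v=proj("scene",[620,-238,90])[0].astype(int);cv2.imwrite("pics/s2.png",cv2.resize(im[max(0,v-60):v+60,max(0,u-80):u+80],(800,600),interpolation=cv2.INTER_CUBIC))
E
```

```text
t 12.43 pos [ 569.3 -238.3  101. ] F [-1.   0.4 -2.5] gap 10.6 grip 97.6 q [-0.68 -0.31  1.97  0.5   1.01 -2.44]
shift now [-0.22 -0.07 -0.02] turn deg [28.8  0.3 36.9] shift after turn [-0.22  0.07 -0.02]
```

View pics/s2.png

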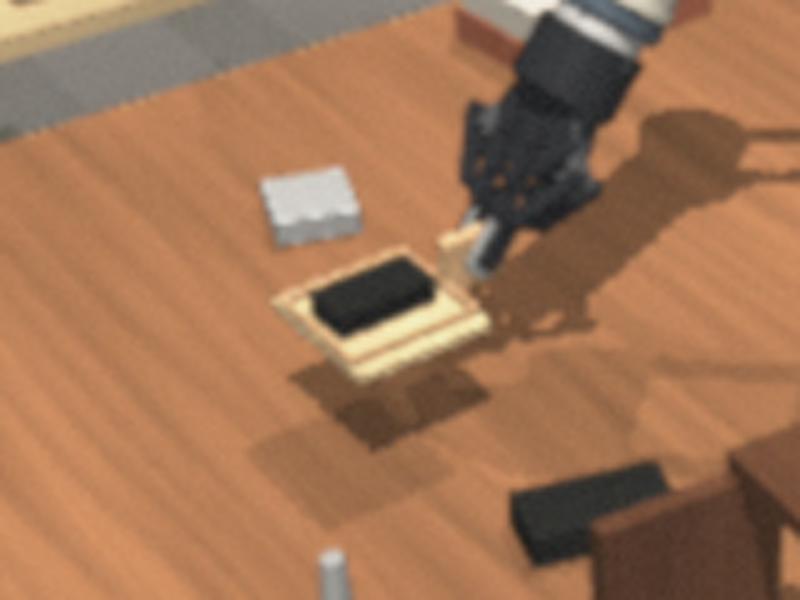

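The scene view shows the board held level with the block on it at (375,293). The path is clear, so I'll turn the nose right and carry.

jog_arm(
  motion=[
    [1.35, 0, 1.8, 0, 0, 0, 0],
    [2.9, 0, 3.7, 0, 0, 0, 0],
    [2.9, 0, 3.7, 0, 0, 0, 0],
    [2.9, 0, 3.7, 0, 0, 0, 0],
    [2.9, 0, 3.7, 0, 0, 0, 0],
  ],
)

```text
time_s: 12.9
tool_pos: [568.8, -238.2, 99.7]
orientation: [0.321, 0.16, 0.932, -0.054]
force: [-0.1, -0.4, -2.4]
finger_gap: 10.6
grip_force: 97.6
```

jog_arm(
  motion=[
    [2.9, 0, 3.7, 0, 0, 0, 0],
    [2.9, 0, 3.7, 0, 0, 0, 0],
    [2.9, 0, 3.7, 0, 0, 0, 0],
    [2.9, 0, 3.7, 0, 0, 0, 0],
    [2.9, 0, 3.7, 0, 0, 0, 0],
  ],
)

```text
time_s: 13.32
tool_pos: [568.9, -237.9, 99.8]
orientation: [0.303, 0.347, 0.88, -0.118]
force: [-0.5, -0.3, -2.5]
finger_gap: 10.7
grip_force: 97.6
```

jog_arm(
  motion=[
    [1.35, 0.3, 1.8, 0, 0, 0, 0],
    [0, 0, 0, 0, 0, 0, 0],
    [0, 0, 0, 0, 0, 0, 0],
  ],
)

```text
time_s: 13.57
tool_pos: [569.5, -237.7, 100.1]
orientation: [0.299, 0.361, 0.875, -0.122]
force: [0.1, 0.2, -2.4]
finger_gap: 10.8
grip_force: 97.8
```

```bash
python3 - <<'E'
from h import *
plan2([490,130,101],-45,37.8)
u,v=proj("scene",[620,-238,90])[0].astype(int);f=np.array([np.cos(.031),np.sin(.031),0]);l=np.array([-f[1],f[0],0]);c=np.array([569.3,-238.3,96.5])+69*f
for a,b in[(50,-55),(50,55),(-50,55),(-50,-55)]: print((a,b),((proj("scene",c+a*f+b*l)[0]-[u-80,v-60])*5).round(0))
E
```

```text
t 13.57 pos [ 569.5 -237.7  100.1] F [ 0.1  0.2 -2.4] gap 10.8 grip 97.8 q [-0.29 -0.33  1.97 -0.37  0.93 -0.94]
shift now [ 24.96  20.46 -19.33] turn deg [ 0.2 -0.2  0.1] shift after turn [ 24.93  20.38 -19.45]
(50, -55) [268. 292.]
(50, 55) [357. 369.]
(-50, 55) [489. 314.]
(-50, -55) [396. 241.]
```

jog_arm(
  motion=[
    [0, 0, 0, 1.08, 0.86, -0.84, 0],
    [0, 0, 0, 1.9, 1.56, -1.47, 0],
    [0, 0, 0, 1.9, 1.56, -1.47, 0],
    [0, 0, 0, 1.9, 1.56, -1.47, 0],
    [0, 0, 0, 1.9, 1.56, -1.47, 0],
  ],
)

```text
time_s: 13.98
tool_pos: [541.3, -110.1, 101.2]
orientation: [0.299, 0.362, 0.874, -0.123]
force: [-0.1, -0.0, -2.5]
finger_gap: 10.7
grip_force: 97.9
```

jog_arm(
  motion=[
    [0, 0, 0, 1.9, 1.56, -1.47, 0],
    [0, 0, 0, 1.9, 1.56, -1.47, 0],
    [0, 0, 0, 1.9, 1.56, -1.47, 0],
    [0, 0, 0, 1.9, 1.56, -1.47, 0],
    [0, 0, 0, 1.9, 1.56, -1.47, 0],
  ],
)

```text
time_s: 14.4
tool_pos: [511.7, 30.4, 101.4]
orientation: [0.299, 0.362, 0.874, -0.122]
force: [0.7, 0.3, -3.6]
finger_gap: 10.5
grip_force: 98.0
```

jog_arm(
  motion=[
    [0, 0, 0, 1.9, 1.56, -1.47, 0],
    [0, 0, 0, 1.9, 1.56, -1.47, 0],
    [0, 0, 0, 1.9, 1.56, -1.47, 0],
    [0, 0, 0, 1.08, 0.86, -0.84, 0],
    [0, 0, 0, 0, 0, 0, 0],
  ],
)

```text
time_s: 14.82
tool_pos: [490.5, 132.0, 101.1]
orientation: [0.299, 0.36, 0.875, -0.121]
force: [0.2, 0.1, -2.8]
finger_gap: 10.6
grip_force: 98.0
```

```bash
python3 - <<'E'
from h import *
plan2([462,170,101],-45,37.8);plan2([462,222,101],-45,37.8)
E
```

```text
t 14.82 pos [490.5 132.  101.1] F [ 0.2  0.1 -2.8] gap 10.6 grip 98.0 q [ 0.6  -0.3   1.95 -0.66  1.39 -0.1 ]
shift now [ 3.73  0.7  -2.86] turn deg [ 0.3 -0.2  0.1] shift after turn [ 3.73  0.67 -2.87]
t 14.82 pos [490.5 132.  101.1] F [ 0.2  0.1 -2.8] gap 10.6 grip 98.0 q [ 0.6  -0.3   1.95 -0.66  1.39 -0.1 ]
shift now [ 6.63  4.39 -5.09] turn deg [ 0.3 -0.2  0.1] shift after turn [ 6.63  4.35 -5.13]
```

jog_arm(
  motion=[
    [0, 0, 0, 1.2, 0.2, -0.9, 0],
    [0, 0, 0, 1.4, 0.3, -1.1, 0],
    [0, 0, 0, 1.13, 0.2, -0.86, 0],
    [0, 0, 0, 1.0, 1.3, -0.8, 0],
    [0, 0, 0, 1.2, 1.5, -0.9, 0],
  ],
)

```text
time_s: 15.23
tool_pos: [462.7, 206.2, 101.5]
orientation: [0.299, 0.362, 0.874, -0.123]
force: [-0.2, 0.4, -2.7]
finger_gap: 10.7
grip_force: 98.0
```

jog_arm(
  motion=[
    [0, 0, 0, 0.7, 0.9, -0.55, 0],
    [0, 0, 0, 0, 0, 0, 0],
    [-1.35, 0, -1.75, 0, 0, 0, 0],
    [-2.75, 0, -3.54, 0, 0, 0, 0],
    [-2.75, 0, -3.54, 0, 0, 0, 0],
  ],
)

```text
time_s: 15.65
tool_pos: [463.2, 218.4, 101.2]
orientation: [0.31, 0.274, 0.906, -0.093]
force: [-0.2, -0.3, -2.9]
finger_gap: 10.4
grip_force: 98.0
```

jog_arm(
  motion=[
    [-2.75, 0, -3.54, 0, 0, 0, 0],
    [-2.75, 0, -3.54, 0, 0, 0, 0],
    [-2.75, 0, -3.54, 0, 0, 0, 0],
    [-2.75, 0, -3.54, 0, 0, 0, 0],
    [-2.75, 0, -3.54, 0, 0, 0, 0],
  ],
)

```text
time_s: 16.07
tool_pos: [462.8, 217.9, 101.3]
orientation: [0.323, 0.092, 0.941, -0.031]
force: [-1.2, 0.4, -2.2]
finger_gap: 10.6
grip_force: 98.1
```

jog_arm(
  motion=[
    [-2.75, 0, -3.54, 0, 0, 0, 0],
    [-1.35, 0, -1.75, 0, 0, 0, 0],
    [0, 0, 0, 0, 0, 0, 0],
    [0, 0, 0, 0, 0, 0, 0],
  ],
)

```text
time_s: 16.4
tool_pos: [463.1, 217.6, 101.8]
orientation: [0.325, 0.041, 0.945, -0.013]
force: [-0.4, -1.0, -2.9]
finger_gap: 10.8
grip_force: 98.0
```

```bash
python3 - <<'E'
from h import *
plan2([477,221.4,84.5],-4.7,37.8)
c,im=wsnap("w5");cv2.imwrite("pics/w5.png",cv2.resize(im,(800,600),interpolation=cv2.INTER_CUBIC))
top=snapshot("top")[:,:,::-1];cv2.imwrite("pics/t2full.png",top)
E
```

```text
t 16.4 pos [463.1 217.6 101.8] F [-0.4 -1.  -2.9] gap 10.8 grip 98.0 q [ 0.65 -0.61  2.18 -0.48  1.1  -0.72]
shift now [-0.01  0.49  2.2 ] turn deg [-0.   0.1 -0.2] shift after turn [-0.01  0.49  2.2 ]
```

View pics/w5.png

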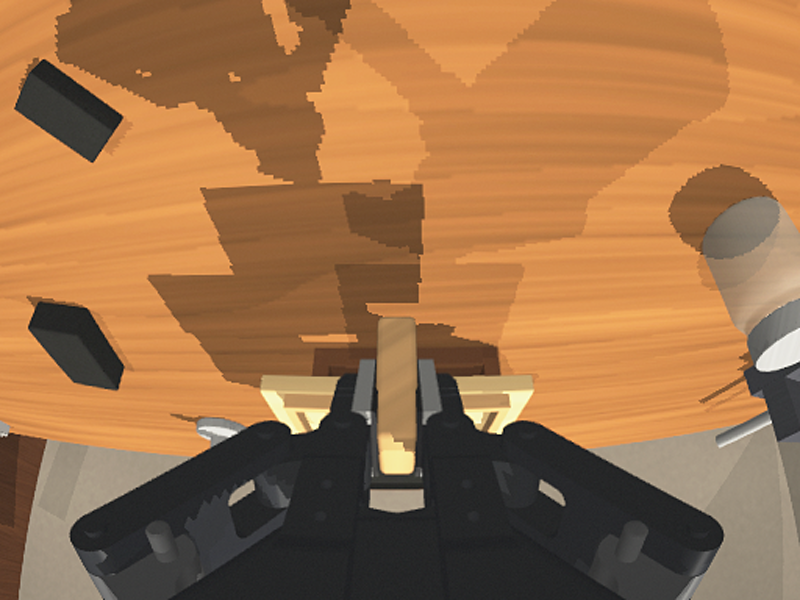

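The wrist view shows the held board, with the rack foot's front edge behind it from (314,348) to (499,347). I'll use it to check the rack's lateral position.

```bash
python3 - <<'E'
from h import *
import pickle
c,im=pickle.load(open("pics/w5.pkl","rb"))
g=lambda L,z:np.array([wback(((x+.5)/1.5625-.5,(y+.5)/1.5625-.5),z,c)[:2] for x,y in L])
a=np.radians(-4.7);f=np.array([np.cos(a),np.sin(a)]);l=np.array([-f[1],f[0]]);o=np.array([670.5,205.5])
for z in(0,6,12):
    P=g([(314,348),(499,347)],z);d=P[1]-P[0];print(z,P.round(1).tolist(),"len",np.linalg.norm(d).round(1),"yaw",(np.degrees(np.arctan2(d[1],d[0]))-90).round(1),"mid in rack",((P.mean(0)-o)@f).round(1),((P.mean(0)-o)@l).round(1))
# board's own near edge
P=g([(261,378),(533,376)],97);d=P[1]-P[0];print("board near edge",P.round(1).tolist(),np.linalg.norm(d),(np.degrees(np.arctan2(d[1],d[0]))-90).round(1),((P.mean(0)-o)@l).round(1))
# edges of rack in top view: model corners
def W(x,y,z): return np.r_[o+x*f+y*l,z]
print("top crop px of model", {k:((proj("top",W(*k))[0]-[135,120]+.5)*3.6-.5).round(0).tolist() for k in[(-90,66,218),(-90,-66,218),(-20,66,218),(-20,-66,218),(62,57,204),(62,-57,204),(62,66,204),(62,-66,204),(-50,-66,0)]})
print("scene px", {k:(proj("scene",W(*k))[0]*1.5625).round(0).tolist() for k in[(-90,66,218),(-90,-66,218),(62,66,204),(62,-66,204),(62,66,0),(62,-66,0),(-50,66,0)]})
E
```

```text
0 [[613.8, 142.3], [624.9, 281.6]] len 139.7 yaw -4.5 mid in rack -51.5 2.2
6 [[603.2, 145.4], [613.9, 279.7]] len 134.7 yaw -4.5 mid in rack -62.3 1.9
12 [[592.6, 148.5], [602.8, 277.9]] len 129.7 yaw -4.5 mid in rack -73.2 1.7
board near edge [[463.5, 167.2], [470.6, 267.1]] 100.16231894731263 -4.0 -5.1
top crop px of model {(-90, 66, 218): [11.0, 252.0], (-90, -66, 218): [201.0, 269.0], (-20, 66, 218): [23.0, 153.0], (-20, -66, 218): [212.0, 170.0], (62, 57, 204): [53.0, 45.0], (62, -57, 204): [213.0, 60.0], (62, 66, 204): [40.0, 44.0], (62, -66, 204): [225.0, 61.0], (-50, -66, 0): [234.0, 256.0]}
scene px {(-90, 66, 218): [511.0, 317.0], (-90, -66, 218): [463.0, 275.0], (62, 66, 204): [429.0, 358.0], (62, -66, 204): [385.0, 310.0], (62, 66, 0): [426.0, 448.0], (62, -66, 0): [387.0, 398.0], (-50, 66, 0): [481.0, 422.0]}
```

jog_arm(
  motion=[
    [0, 0, 0, 0.3, 0.2, 0.4, 0],
    [0, 0, 0, 0.5, 0.3, 0.6, 0],
    [0, 0, 0, 0.2, 0.14, 0.29, 0],
    [0, 0, 0, 0, 0, 0, 0],
    [0, 0, 0, 0, 0, 0, 0],
  ],
)

```text
time_s: 16.92
tool_pos: [463.1, 225.9, 84.6]
orientation: [0.324, 0.039, 0.945, -0.013]
force: [-0.2, 0.1, -1.8]
finger_gap: 10.7
grip_force: 98.0
```

jog_arm(
  motion=[
    [0, 0, 0, -0.4, 0, 0.31, 0],
    [0, 0, 0, -0.4, 0, 0.31, 0],
    [0, 0, 0, -0.4, 0, 0.31, 0],
    [0, 0, 0, 0, 0, 0, 0],
    [0, 0, 0, 0, 0, 0, 0],
  ],
)

```text
time_s: 17.33
tool_pos: [479.1, 224.2, 86.0]
orientation: [0.325, 0.04, 0.945, -0.013]
force: [0.2, -0.2, -1.5]
finger_gap: 10.7
grip_force: 98.0
```

```bash
cat >> h.py <<'E'
O=np.array([669.3,207.5]);AY=-4.6
def rk():
    s=manip.read_state();a=np.radians(AY);f=np.array([np.cos(a),np.sin(a)]);l=np.array([-f[1],f[0]])
    d=s["tool_pos"][:2]-O;z=rot(s).apply([0,0,1]);y=rot(s).apply([0,1,0]);F=np.array(s["force"])
    print("t",round(s["time_s"],2),"to go",round(-69-d@f,1),"lateral err",round(d@l,1),"z-12.5",round(s["tool_pos"][2]-12.5,1),"yaw",round(np.degrees(np.arctan2(-y[0],y[1])),1),"lean",round(np.degrees(np.arccos(-z[2])),1),"F fwd,left,up",np.round([F[:2]@f,F[:2]@l,F[2]],1),"M",np.round(s["torque"],2),"q",np.round(s["q"],2))
E
python3 -c "
from h import *;rk()"
```

```text
t 17.33 to go 122.0 lateral err 1.4 z-12.5 73.5 yaw -4.8 lean 37.9 F fwd,left,up [ 0.2 -0.2 -1.5] M [ 0.06  0.72 -0.03] q [ 0.63 -0.54  2.16 -0.48  1.05 -0.71]
```

jog_arm(
  motion=[
    [0, 0, 0, -0.4, -0.1, 0.31, 0],
    [0, 0, 0, -0.4, 0, 0.31, 0],
    [0, 0, 0, -0.4, 0, 0.31, 0],
    [0, 0, 0, -0.4, 0, 0.31, 0],
    [0, 0, 0, 0, 0, 0, 0],
  ],
)

```text
time_s: 17.75
tool_pos: [499.6, 221.6, 86.0]
orientation: [0.325, 0.039, 0.945, -0.013]
force: [-0.8, -1.0, -2.5]
finger_gap: 10.8
grip_force: 98.0
```

jog_arm(
  motion=[
    [0, 0, 0, -0.4, 0, 0.31, 0],
    [0, 0, 0, -0.4, 0, 0.31, 0],
    [0, 0, 0, 0, 0, 0, 0],
  ],
)

```text
time_s: 18.0
tool_pos: [509.6, 220.9, 86.0]
orientation: [0.325, 0.039, 0.945, -0.012]
force: [-0.6, 0.3, -1.6]
finger_gap: 10.6
grip_force: 98.0
```

```bash
python3 -c "
from h import *;rk()"
```

```text
t 18.0 to go 91.3 lateral err 0.6 z-12.5 73.5 yaw -4.7 lean 37.9 F fwd,left,up [-0.6  0.3 -1.6] M [0.12 0.72 0.01] q [ 0.58 -0.47  2.11 -0.46  1.   -0.76]
```

jog_arm(
  motion=[
    [0, 0, 0, -0.6, 0, 0.47, 0],
    [0, 0, 0, -0.6, 0, 0.47, 0],
    [0, 0, 0, -0.6, 0, 0.47, 0],
    [0, 0, 0, -0.6, 0, 0.47, 0],
    [0, 0, 0, 0, 0, 0, 0],
  ],
)

```text
time_s: 18.42
tool_pos: [540.5, 218.2, 86.0]
orientation: [0.325, 0.04, 0.945, -0.013]
force: [-0.0, -0.8, -1.9]
finger_gap: 10.5
grip_force: 98.1
```

```bash
python3 -c "
from h import *;rk()"
```

```text
t 18.42 to go 60.2 lateral err 0.3 z-12.5 73.5 yaw -4.8 lean 38.0 F fwd,left,up [ 0.  -0.8 -1.9] M [0.09 0.68 0.02] q [ 0.53 -0.39  2.05 -0.45  0.96 -0.79]
```

jog_arm(
  motion=[
    [0, 0, 0, -0.6, 0, 0.47, 0],
    [0, 0, 0, -0.6, 0, 0.47, 0],
    [0, 0, 0, -0.6, 0, 0.47, 0],
    [0, 0, 0, -0.6, 0, 0.47, 0],
    [0, 0, 0, 0, 0, 0, 0],
  ],
)

```text
time_s: 18.83
tool_pos: [570.9, 215.7, 85.9]
orientation: [0.325, 0.039, 0.945, -0.013]
force: [0.5, -0.1, -2.7]
finger_gap: 10.7
grip_force: 98.0
```

```bash
python3 -c "
from h import *;rk()"
```

```text
t 18.83 to go 29.8 lateral err 0.3 z-12.5 73.4 yaw -4.7 lean 38.0 F fwd,left,up [ 0.5 -0.1 -2.7] M [0.03 0.74 0.01] q [ 0.49 -0.32  2.   -0.43  0.93 -0.83]
```

jog_arm(
  motion=[
    [0, 0, 0, -0.5, 0, 0.39, 0],
    [0, 0, 0, -0.5, 0, 0.39, 0],
    [0, 0, 0, -0.5, 0, 0.39, 0],
    [0, 0, 0, -0.2, 0, 0.16, 0],
    [0, 0, 0, 0, 0, 0, 0],
  ],
)

```text
time_s: 19.25
tool_pos: [591.7, 214.1, 85.7]
orientation: [0.325, 0.039, 0.945, -0.013]
force: [0.2, -0.2, -2.3]
finger_gap: 10.4
grip_force: 98.1
```

jog_arm(
  motion=[
    [0, 0, 0, -0.16, 0, 0.12, 0],
    [0, 0, 0, -0.16, 0, 0.12, 0],
    [0, 0, 0, 0, 0, 0, 0],
  ],
)

```text
time_s: 19.5
tool_pos: [595.3, 213.9, 85.8]
orientation: [0.325, 0.039, 0.945, -0.012]
force: [-0.3, 0.7, -2.5]
finger_gap: 10.5
grip_force: 98.1
```

```bash
python3 -c "
from h import *;rk()"
```

```text
t 19.5 to go 5.3 lateral err 0.5 z-12.5 73.3 yaw -4.7 lean 37.9 F fwd,left,up [-0.3  0.7 -2.5] M [0.01 0.72 0.02] q [ 0.46 -0.26  1.95 -0.41  0.91 -0.86]
```

jog_arm(
  motion=[
    [0, 0, 0, -0.12, 0, 0.09, 0],
    [0, 0, 0, -0.12, 0, 0.09, 0],
    [0, 0, 0, -0.08, 0, 0.06, 0],
    [0, 0, 0, 0, 0, 0, 0],
    [0, 0, 0, 0, 0, 0, 0],
  ],
)

```text
time_s: 19.92
tool_pos: [599.1, 213.6, 85.9]
orientation: [0.325, 0.039, 0.945, -0.012]
force: [0.3, -1.1, -1.8]
finger_gap: 10.9
grip_force: 98.1
```

```bash
python3 -c "
from h import *;rk()"
```

```text
t 19.92 to go 1.4 lateral err 0.4 z-12.5 73.4 yaw -4.7 lean 37.9 F fwd,left,up [ 0.3 -1.1 -1.8] M [0.1  0.75 0.03] q [ 0.46 -0.25  1.94 -0.41  0.9  -0.86]
```

jog_arm(
  motion=[
    [0, 0, 0, -0.08, 0, 0.06, 0],
    [0, 0, 0, -0.08, 0, 0.06, 0],
    [0, 0, 0, -0.08, 0, 0.06, 0],
    [0, 0, 0, 0, 0, 0, 0],
    [0, 0, 0, 0, 0, 0, 0],
  ],
)

```text
time_s: 20.33
tool_pos: [599.8, 213.1, 85.1]
orientation: [0.322, 0.039, 0.946, -0.013]
force: [-26.3, -2.5, 7.3]
finger_gap: 10.7
grip_force: 101.5
```

```bash
python3 -c "
from h import *;rk()"
```

```text
t 20.33 to go 0.7 lateral err 0.0 z-12.5 72.6 yaw -4.8 lean 37.7 F fwd,left,up [-26.   -4.6   7.3] M [-0.35  2.11 -0.25] q [ 0.46 -0.24  1.93 -0.41  0.91 -0.87]
```

jog_arm(
  motion=[
    [0, 0, 0, 0.14, 0, -0.1, 0],
    [0, 0, 0, 0.06, 0, 0.08, 0],
    [0, 0, 0, 0.06, 0, 0.08, 0],
    [0, 0, 0, 0, 0, 0, 0],
    [0, 0, 0, 0, 0, 0, 0],
  ],
)

```text
time_s: 20.75
tool_pos: [599.9, 213.6, 83.4]
orientation: [0.324, 0.039, 0.945, -0.013]
force: [-7.0, -0.2, -0.6]
finger_gap: 10.5
grip_force: 98.9
```

```bash
python3 -c "
from h import *;rk()"
```

```text
t 20.75 to go 0.7 lateral err 0.5 z-12.5 70.9 yaw -4.7 lean 37.9 F fwd,left,up [-7.  -0.7 -0.6] M [0.01 1.16 0.09] q [ 0.46 -0.24  1.94 -0.41  0.9  -0.86]
```

jog_arm(
  motion=[
    [0, 0, 0, 0.05, 0, 0.07, 0],
    [0, 0, 0, 0, 0, 0, 0],
    [0, 0, 0, 0, 0, 0, 0],
  ],
)

```text
time_s: 21.0
tool_pos: [599.9, 213.5, 83.0]
orientation: [0.324, 0.039, 0.945, -0.013]
force: [-10.4, -0.5, 1.9]
finger_gap: 10.5
grip_force: 99.7
```

```bash
python3 -c "
from h import *;rk()"
```

```text
t 21.0 to go 0.7 lateral err 0.4 z-12.5 70.5 yaw -4.7 lean 37.9 F fwd,left,up [-10.4  -1.3   1.9] M [-0.06  1.22  0.03] q [ 0.46 -0.24  1.94 -0.41  0.9  -0.86]
```

jog_arm(
  motion=[
    [0, 0, 0, 0, 0, 0, 0.2],
    [0, 0, 0, 0, 0, 0, 0.3],
    [0, 0, 0, 0, 0, 0, 0.4],
    [0, 0, 0, 0, 0, 0, 0.4],
    [0, 0, 0, 0, 0, 0, 0.4],
  ],
)

```text
time_s: 21.42
tool_pos: [600.8, 213.5, 83.4]
orientation: [0.325, 0.039, 0.945, -0.012]
force: [-1.2, -0.8, 0.3]
finger_gap: 33.9
grip_force: 0.0
```

jog_arm(
  motion=[
    [0, 0, 0, 0.1, 0, -0.4, 0.4],
    [0, 0, 0, 0.4, 0, -1.0, 0.4],
    [0, 0, 0, 0.5, 0, -1.5, 0.4],
    [0, 0, 0, 0.5, 0, -2.0, 0.4],
    [0, 0, 0, 0.5, 0, -2.0, 0.4],
  ],
)

```text
time_s: 21.83
tool_pos: [541.6, 217.9, 125.1]
orientation: [0.324, 0.039, 0.945, -0.013]
force: [-1.2, 0.9, 0.4]
finger_gap: 34.1
grip_force: 0.0
```

jog_arm(
  motion=[
    [0, 0, 0, 0.5, 0, -1.5, 0.4],
    [0, 0, 0, 0.5, 0, -1.0, 0.4],
    [0, 0, 0, 0, 0, 0, 0.4],
    [0, 0, 0, 0, 0, 0, 0.4],
  ],
)

```text
time_s: 22.17
tool_pos: [519.3, 220.4, 139.5]
orientation: [0.325, 0.039, 0.945, -0.012]
force: [0.0, -0.4, -0.0]
finger_gap: 33.9
grip_force: 0.0
```

```bash
python3 - <<'E'
from h import *
rk()
c,im=wsnap("w6");a=cv2.resize(im,(400,300),interpolation=cv2.INTER_AREA)
sc=snapshot("scene")[:,:,::-1];tp=snapshot("top")[:,:,::-1]
b=cv2.resize(sc[170:290,230:340],(400,436),interpolation=cv2.INTER_CUBIC)[:300*436//300]
t=cv2.resize(tp[120:220,130:230],(400,300),interpolation=cv2.INTER_CUBIC)
out=np.zeros((600,800,3),np.uint8);out[:300,:400]=a;out[300:,:400]=t;out[:436,400:]=b
out[440:600,400:]=cv2.resize(tp[95:300,:],(400,160),interpolation=cv2.INTER_AREA)
cv2.imwrite("pics/fin.png",out)
E
```

```text
t 22.17 to go 81.5 lateral err 0.9 z-12.5 127.0 yaw -4.7 lean 38.0 F fwd,left,up [ 0.1 -0.4 -0. ] M [0.08 0.32 0.01] q [ 0.56 -0.48  2.02 -0.43  1.08 -0.82]
```

View pics/fin.png

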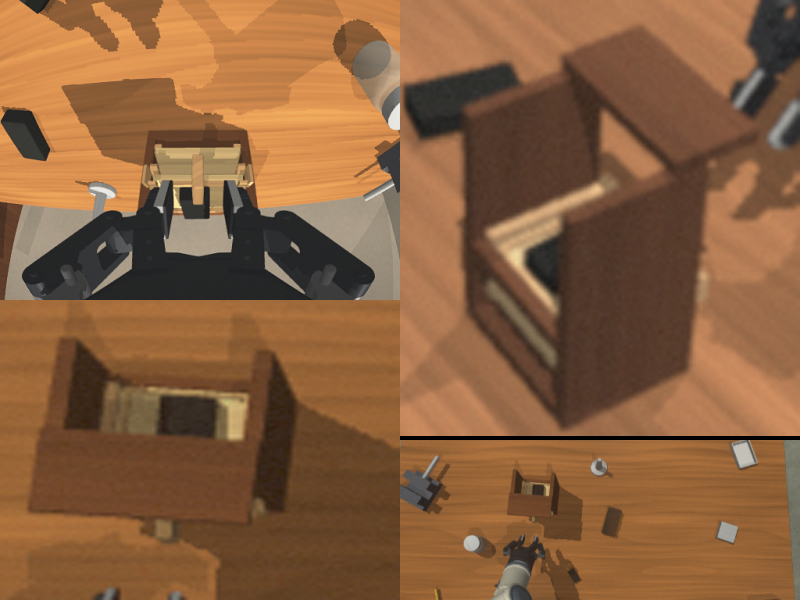

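The pictures show the board seated in the upper grooves with the block on it, the gripper clear, and the bystanders where they were. I'll hand in.

```bash
python3 -c "
from station import manip
print(manip.sign_off())"
```

```text
the job is handed in; nothing more can be done
None
```

The middle charcoal block lies flat inside the lip of the board; the board was pushed against the stop in the rack's upper grooves and released, the bystanders look unmoved, and the job was handed in at about 22 s (no verdict came back).

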